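# Find the hidden catch by touch and let the trolley basket out

## Task

The trolley's side basket is held shut by a concealed catch: a flush push plate hidden somewhere along the sunken strip in the flat top of the low steel box. Feel along the strip with the fingertips, press the plate in until the basket tilts out by itself and stays out, then take the hand away so that the plate springs back. Do not pick up or shift any of the kitchen things standing about.

Things in the scene. Friction and masses are not known exactly. Their poses are not given: they have to be found in the camera images.
- service_box: Low steel box fixed on the trolley: 140 mm (its x) by 410 mm (its y), 100 mm high, with a rigid flat top panel; origin at the centre of its underside, z up. The wire basket hangs on its far (+x) long side.
- window (a point): Centre of the opening in the box's top panel, at the height of the panel's upper face; axes as the box's. The opening is 64 mm (x) by 180 mm (y). A rigid aluminium strip fills it, 2.5 mm below the panel's face, with the hidden push plate of the catch in it.
- catch (a joint): Push plate, 52 mm (x) by 60 mm (y), level with the strip, same metal, a 2 mm gap all round. Its centre lies at x = 0 and y from -55 to 55 mm of window; where is not reported: feel for it or see its gap. Value: m pressed down, 0 out, 0.008 fully in (stop). Spring: about 1 N to start, 5.5 N fully in. The latch lets go at about 5 mm.
- basket (a joint): Tilt of the wire basket (320 mm long, 70 mm deep, 85 mm high) on the box's far side, hinged along its foot, in rad: 0 shut, 0.5 fully out. A spring swings it out slowly, over a second or two, once the catch is pressed, and keeps it out after the plate springs back. The catch holds it shut till then.
- pot: Clean aluminium pot, 170 mm across, 110 mm high, standing on the trolley to the robot's right; origin at the centre of its underside. Bystander.
- bowl_big: Outer of two nested white plastic bowls, 170 mm across, 70 mm high, to the robot's left; origin at the centre of its underside. Bystander.
- bowl_small: Inner of the nested bowls, 140 mm across, 65 mm high, standing in the outer one; origin at the centre of its underside. Bystander.
- masher: Wooden masher lying on the trolley in front of the steel box, 252 mm long along its x, head 60 mm across; origin at the middle of its length on the underside. Bystander.
- spoon: Steel spoon, 200 mm long along its x, lying on the trolley to the left, beyond the bowls. Bystander.
- beaker: Steel beaker, 60 mm across, 60 mm high, standing on top of the steel box at the panel's +y end, 150 to 172 mm from the opening's centre; origin at the centre of its underside. Bystander.
- jar: Closed glass jar, 56 mm across, 75 mm high, standing on the trolley in front of the box on the right; origin at the centre of its underside. Bystander.

How it is judged (in metres and radians):
On the way, in this order (a step that is already met when the one before it is completed fails the run):
1. the push plate is pressed in more than 4 mm while the basket is still shut (value of joint catch above 0.004 m and value of joint basket below 0.15 rad).
2. the basket has tilted out (value of joint basket above 0.42 rad), for 0.2 s.
At the end, for the whole second after the job is handed in: The basket stands tilted out by more than 0.42 rad and at rest, the push plate has sprung back to within 1.5 mm, and every kitchen thing is within 20 mm of where it stood (value of joint basket above 0.42 rad and velocity of joint basket below 0.05 rad/s and value of joint catch below 0.0015 m and distance of each of pot, bowl_big, bowl_small, masher, spoon, beaker, jar from where it was at the start of the episode below 0.02 m); the robot touches nothing.
It fails at once if one of the kitchen things (pot, bowls, masher, spoon, beaker, jar) is picked up or shifted more than 20 mm (distance of any of pot, bowl_big, bowl_small, masher, spoon, beaker, jar from where it was at the start of the episode above 0.02 m).
It also fails if it takes over 48 s, if anything falls off the work surface, if the arm or the gripper's body presses on something with over 40 N, if the wrist force passes 120 N, or if a joint passes its speed limit or range.

## Robot

A 6-joint arm with a two-finger parallel gripper is mounted at the origin on the work surface. World frame = base frame: x ahead of the robot, y to its left, z up, the work surface at z = 0. Lengths are in m, angles in degrees, forces in N, time in s.
With the tool pointing down it reaches from about 0.275 to 0.725 m from the base axis. Payload 15.9 kg.
Tool frame: the origin (TCP) lies on the centre line of the jaws, within the pads' length; the fingertips stand 14 mm ahead of it and the grasp point (between the pads) lies 5 mm behind it; z points along the fingers, y is the direction in which the jaws open and shut (so a half turn about z gives the same grasp; the last joint's range is limited). The gripper opens to 85 mm and grips with 20 to 120 N. Pads are 22 mm wide; open, the fingers measure 114 mm over their backs; the gripper's body (76 mm by 85 mm) begins 54 mm behind the grasp point. The pads swing forward as they close: fully open they stand 13 mm farther back than shut.
Start: joints at [72.536, 12.198, -1.971, 75.831, 0, 90], TCP at [0.15, 0.477, 0.245] pointing down, gripper open.
Joint ranges: [-170.91, 170.91], [-42.67, 98.43], [-65.05, 77.54], [-120.47, 116.71], [-90, 82.35], [-180, 180]. Speed limits (degrees/s): [108.29, 108.29, 136.94, 147.25, 180, 180].

## Interface

Orientations are given as [roll, pitch, yaw] about the fixed x, y, z axes, in that order (R = Rz(yaw) Ry(pitch) Rx(roll)).
In Python, from plant import env, gripper_to, planner, eyes, workorder, spotter, monitor gives the robot as it stands. The module is installed in compiled form; this text tells all that it offers. Calls block until the motion is done:
- env.move_ptp(position, orientation): joint-space move of the TCP to a pose.
- env.movel(position, velocity=0.15, rotation=None): straight line of the TCP; rotation=None keeps the orientation; velocity is the mean speed in m/s.
- env.move_joints(angles): joint-space move.
- gripper_to(opening, grasp_force=None): finger opening in m; grasp_force is the grip in N (None keeps the last); returns when the fingers have stopped.
- env.hold(seconds).
- planner.ik(position, orientation): joint angles nearest the present ones, or None.
- eyes.snapshot(name): name is "side" or "top"; returns the picture (420x560x3 uint8, red, green, blue); there is no depth.
- eyes.calibration(name): a dict with "vfov" (degrees; the focal length in pixels is half the picture's height over the tangent of half this angle, whatever the lens; pixels are square), "cx", "cy" (the principal point, pixels), "k1" (the pictures are not rectified: a ray, as slopes to the right and down, at radius r is drawn at 1 + k1 r^2 times it, then the intrinsics apply), "extrinsics" (4x4, takes a point from world to camera coordinates). Camera axes: x right, y up, looking along -z (the intrinsics and any distortion apply to the point x, -y, -z); pixel columns grow to the right and rows downward; lengths in m; the calibration is good to about 2 mm. A picture is of the moment at which its call begins. calibration takes no time and is no camera call.
A pose or a line that the arm cannot do raises env.PlanningError and nothing moves.
- workorder.job_done(): hands the job in, once; it reports no verdict.
Trained networks look in the newest picture that a camera, given by its name, has taken for a name from the list of things; names that differ only in an ending like _2 or _b are one class to them, and where a whole thing is asked for, a point or a joint stands for the part that bears it (a point fixed in the world has none). Each returns a list of dicts, best first, with "conf" (0 to 1); they miss things now and then, are a little off and sometimes report something else, mostly with a low value. They report only what shows in the picture. A call takes as long as a camera call.
- spotter.boxes_of(camera, thing): "pixel" ([column, row] in pixels, amid what is visible of it).
- spotter.masks_of(camera, thing): "pixels" (420x560 bool, what is visible of it) and "pixel" ([column, row] in pixels, amid what is visible of it).
Readings, each from a call of its own:
- monitor.read_time(): time.
- monitor.read_joint_positions(): joint angles.
- monitor.read_joint_vel(): joint speeds.
- monitor.read_joint_torque(): joint torques, N m.
- monitor.read_tcp_pos(): TCP position.
- monitor.read_ee_rot(): TCP orientation.
- monitor.read_wrist_force(): force on the tool from outside, world axes, zero at the start.
- monitor.read_ft_torque(): the same for the moment, N m.
- monitor.read_opening(): finger opening in m.
Only numpy, scipy, OpenCV 4.12 (cv2) and the standard library are available. Lean on these libraries where they do the work, as an engineer would, in place of code of your own. Each camera call takes 0.05 s, during which the arm holds its last target. There are 200 camera calls.

## Working session

There is one attempt and no reset: what is moved stays moved. The work goes in short steps, each a Python script; the robot and the scene stay as the last script left them, time stands still between calls to the robot, and variables do not carry over. Pictures are saved under pics/ and viewed, on a budget of 10 in all, crops included, one or two more only if the job needs it, and the job is handed in when it is done.

```bash
mkdir -p pics; cat > h.py <<'E'
import numpy as np, cv2
from plant import env, gripper_to, planner, eyes, workorder, spotter, monitor
def cam(n):
    c=eyes.calibration(n); f=210/np.tan(np.radians(c['vfov'])/2); return c,f,np.array(c['extrinsics'])
def proj(n,P):
    c,f,E=cam(n); p=(E[:3,:3]@np.atleast_2d(P).T).T+E[:3,3]
    s=np.c_[p[:,0],-p[:,1]]/(-p[:,2:]); s=s*(1+c['k1']*(s**2).sum(1,keepdims=True))
    return s*f+[c['cx'],c['cy']]
def unproj(n,px,z):
    c,f,E=cam(n); d=(np.atleast_2d(px).astype(float)-[c['cx'],c['cy']])/f; s=d.copy()
    for _ in range(30): s=d/(1+c['k1']*(s**2).sum(1,keepdims=True))
    r=np.c_[s[:,0],-s[:,1],-np.ones(len(s))]@E[:3,:3]; o=-E[:3,:3].T@E[:3,3]
    return o+r*((z-o[2])/r[:,2])[:,None]
E
python3 - <<'E'
from h import *
for n in ("top","side"):
    im=eyes.snapshot(n); cv2.imwrite(f'pics/{n}0.png',cv2.resize(im[:,:,::-1],(800,600),interpolation=cv2.INTER_CUBIC)); cv2.imwrite(f'pics/raw_{n}0.png',im[:,:,::-1])
    c,f,E=cam(n); print(n,c['k1'],f,'campos',-E[:3,:3].T@E[:3,3])
    for t in ("service_box","window","catch","basket","beaker","pot","jar","masher"):
        r=spotter.masks_of(n,t)
        print(t,[(round(q['conf'],2),np.round(q['pixel']),int(q['pixels'].sum()),cv2.boundingRect(q['pixels'].astype(np.uint8))) for q in r[:2]])
print(monitor.read_time())
E
```

```text
top 0.0746394959304497 538.6102682560635 campos [0.16541673 0.01484767 1.80907067]
service_box [(0.71, array([294., 177.]), 6700, (228, 147, 128, 69)), (0.53, array([292., 157.]), 1969, (244, 147, 99, 22))]
window [(0.83, array([296., 176.]), 6263, (229, 147, 127, 69)), (0.31, array([438., 181.]), 2638, (409, 156, 65, 57))]
catch [(0.86, array([279., 190.]), 271, (270, 181, 18, 16))]
basket [(0.78, array([293., 155.]), 2002, (243, 147, 99, 22))]
beaker [(0.71, array([239., 187.]), 289, (231, 180, 18, 20))]
pot [(0.69, array([438., 183.]), 2639, (409, 157, 65, 56))]
jar []
masher [(0.71, array([200., 264.]), 790, (181, 236, 40, 74)), (0.39, array([108., 252.]), 690, (79, 208, 53, 52))]
side -0.10522738067803841 386.7210026094072 campos [ 0.36650634 -0.92292108  0.82869558]
service_box [(0.67, array([339., 376.]), 6601, (294, 331, 100, 89)), (0.6, array([310., 246.]), 6749, (268, 181, 90, 115))]
window [(0.64, array([313., 248.]), 6934, (269, 180, 89, 116))]
catch [(0.6, array([297., 211.]), 180, (288, 206, 17, 12))]
basket [(0.64, array([337., 240.]), 1800, (319, 190, 39, 89))]
beaker [(0.85, array([285., 181.]), 341, (278, 168, 19, 23))]
pot [(0.68, array([312., 244.]), 7052, (269, 180, 89, 116)), (0.64, array([337., 378.]), 6515, (293, 331, 101, 89))]
jar [(0.91, array([229., 296.]), 633, (218, 282, 22, 34))]
masher [(0.57, array([230., 186.]), 590, (182, 178, 65, 18))]
0.9
```

View pics/top0.png

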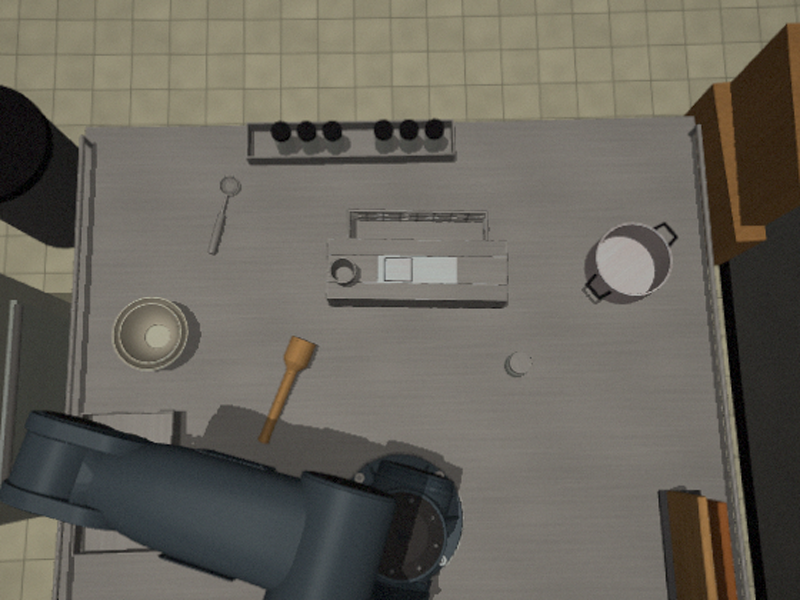

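View pics/side0.png

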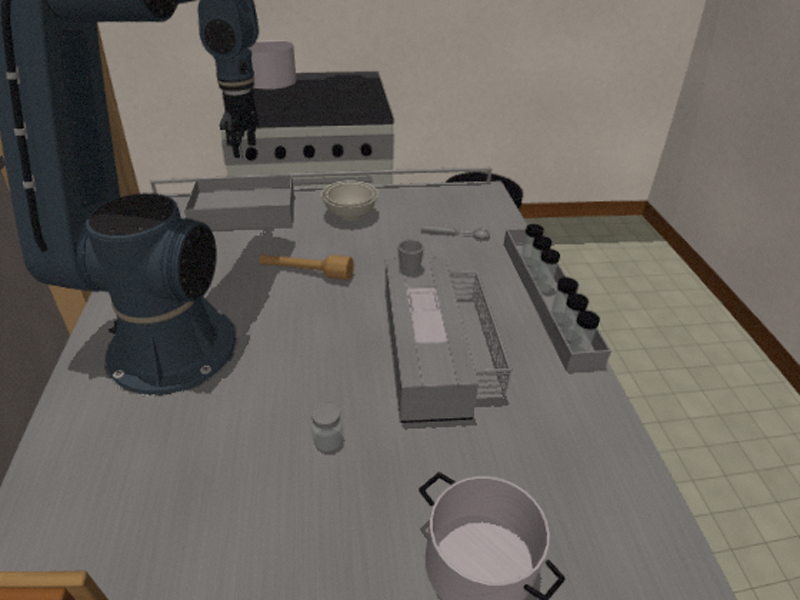

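The top view shows the plate's gap outlined at about (398,270) in the 800x600 view, i.e. raw (279,190), at the +y end of the strip. This agrees with the spotter. The beaker is at raw (239,187), the jar and masher are in front of the box, and the basket is shut on the far side. Next I'll triangulate and go above the plate.

```bash
python3 - <<'E'
from h import *
top=cv2.imread('pics/raw_top0.png')
print('plate top',unproj('top',[[279,190]],.0975),'side',unproj('side',[[297,211]],.0975))
print('window ctr/ends top',unproj('top',[[264,189],[320,189],[229,168],[355,168],[229,200]],.1))
print('beaker top rim',unproj('top',[[240,190]],.16))
c=top[165:220,222:365]; cv2.imwrite('pics/crop1.png',cv2.resize(c,(800,308),interpolation=cv2.INTER_CUBIC))
gripper_to(0.0)
print(monitor.read_joint_positions(),monitor.read_ee_rot(),monitor.read_tcp_pos(),monitor.read_time())
E
```

```text
plate top [[ 0.54684326 -0.00922474  0.0975    ]] side [[ 0.5551376  -0.01285923  0.0975    ]]
window ctr/ends top [[ 0.55061325  0.03945422  0.1       ]
 [ 0.54682637 -0.14248015  0.1       ]
 [ 0.62315577  0.15247746  0.1       ]
 [ 0.61464791 -0.25932683  0.1       ]
 [ 0.51649567  0.15319575  0.1       ]]
beaker top rim [[0.53541244 0.11375613 0.16      ]]
[ 7.25371254e+01  1.21994554e+01 -1.96944375e+00  7.58308172e+01
 -1.98788322e-03  9.00004619e+01] [1.79999716e+02 1.98788093e-03 1.62536663e+02] [0.15005365 0.47695198 0.24530612] 1.6667
```

View pics/crop1.png

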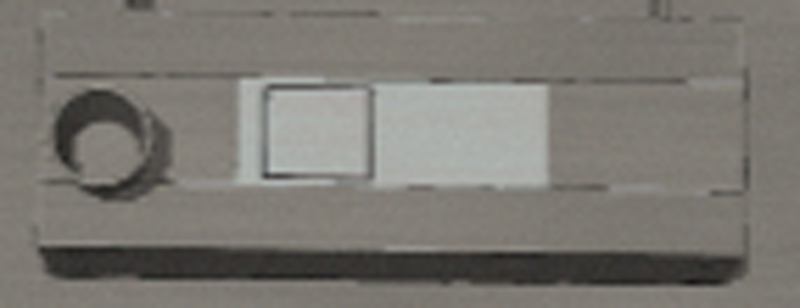

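The crop shows the plate outline centred at crop (318,133), which is raw (278.9,188.8) and about (0.551, -0.009) in world. The strip spans raw columns 264.5–320, or 180 mm as it should. Moving above it and feeling down.

```bash
python3 - <<'E'
from h import *
x,y=0.551,-0.010
env.move_ptp([x,y,0.25],[180,0,90])
env.movel([x,y,0.135],velocity=0.1)
env.hold(0.3)
f0=np.array(monitor.read_wrist_force()); print('f0',f0,monitor.read_tcp_pos(),monitor.read_opening(),monitor.read_time())
z=0.135
while z>0.100:
    z-=0.002; env.movel([x,y,z],velocity=0.02); env.hold(0.1)
    f=np.array(monitor.read_wrist_force())-f0; p=monitor.read_tcp_pos()
    print(round(z,4),np.round(p[2],4),np.round(f,2))
    if f[2]>0.6: break
print(monitor.read_time())
im=eyes.snapshot('side'); cv2.imwrite('pics/s1.png',cv2.resize(im[140:300,220:400,::-1],(675,600),interpolation=cv2.INTER_CUBIC))
E
```

```text
f0 [ 1.28713422  0.28176985 -0.19851042] [ 0.55113644 -0.01000534  0.13520771] -0.00027401009153208864 5.5167
0.133 0.133 [-0.39 -0.54  0.9 ]
5.8667
```

View pics/s1.png

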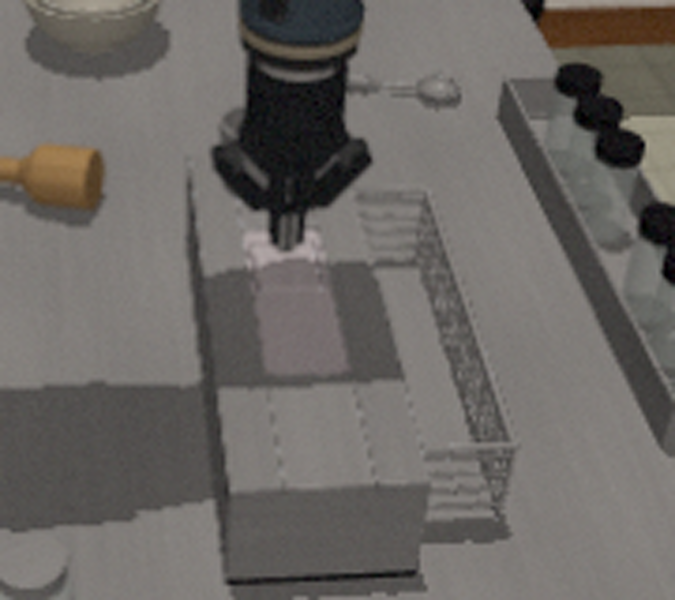

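The fingertips hover over the plate, inside its outline, with the tip at crop (288,245). That force reading was sensor noise, so I'll carry on with averaged readings.

```bash
python3 - <<'E'
from h import *
x,y=0.551,-0.010
F=lambda:np.mean([(env.hold(0.03),np.array(monitor.read_wrist_force()))[1] for _ in range(8)],0)
f0=F(); print('f0',f0)
env.movel([x,y,0.118],velocity=0.04)
z=0.118
while z>0.1045:
    z-=0.0015; env.movel([x,y,z],velocity=0.02)
    f=F()-f0; p=monitor.read_tcp_pos()
    print(round(z,4),np.round(p[2],4),np.round(f,2),flush=True)
    if f[2]>9: break
print(monitor.read_time())
im=eyes.snapshot('side'); cv2.imwrite('pics/s2.png',cv2.resize(im[140:300,220:400,::-1],(675,600),interpolation=cv2.INTER_CUBIC))
E
```

```text
f0 [ 0.15215108 -0.05871728 -0.00144014]
0.1165 0.1165 [-0.13 -0.11  0.01]
0.115 0.115 [-0.18  0.16  0.08]
0.1135 0.1135 [-0.08  0.01 -0.52]
0.112 0.112 [-0.01  0.08  0.12]
0.1105 0.1105 [0.28 0.11 0.54]
0.109 0.109 [0.57 0.45 1.78]
0.1075 0.1075 [0.57 0.15 2.51]
0.106 0.106 [ 0.25 -0.    3.42]
0.1045 0.1046 [0.64 0.31 4.22]
11.3583
```

View pics/s2.png

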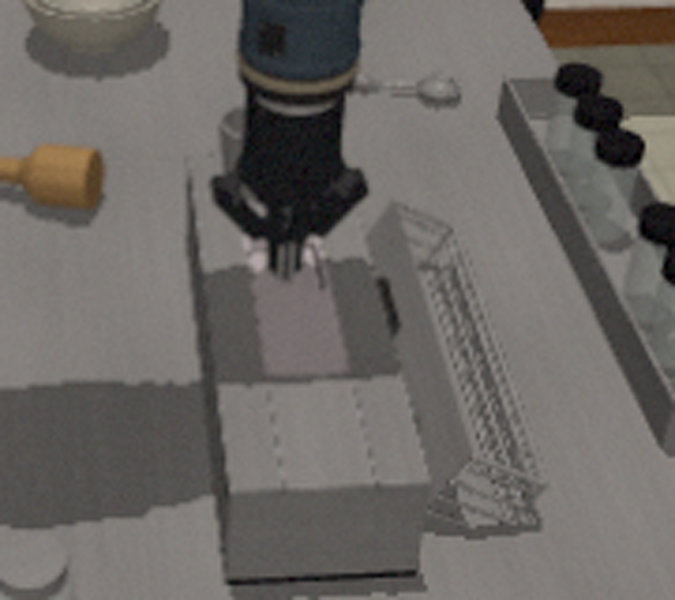

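The force curve matches the plate's spring (about 4.2 N at roughly 6 mm), and the basket is tilting out: its top edge is now at crop (395,205) to (545,485). I'll hold while it finishes, then withdraw and check.

```bash
python3 - <<'E'
from h import *
env.hold(1.5)
a=eyes.snapshot('side')
env.movel([0.551,-0.010,0.25],velocity=0.1)
env.hold(1.0)
b=eyes.snapshot('side'); env.hold(0.7); c=eyes.snapshot('side')
for n,i in (('a',a),('b',b)): print(n,'basket diff to last',np.abs(i[185:290,318:368].astype(int)-c[185:290,318:368]).mean())
print('z',monitor.read_tcp_pos(),'F',monitor.read_wrist_force(),monitor.read_time())
for t in ("beaker","jar","masher"):
    r=spotter.masks_of('side',t); print(t,[(round(q['conf'],2),np.round(q['pixel'])) for q in r[:1]])
cv2.imwrite('pics/s3.png',cv2.resize(c[140:300,220:400,::-1],(675,600),interpolation=cv2.INTER_CUBIC))
E
```

```text
a basket diff to last 3.412
b basket diff to last 1.827047619047619
z [ 0.55101564 -0.00997438  0.25000183] F [-0.27445413 -0.30404732 -0.03442779] 16.3667
beaker [(0.79, array([284., 179.]))]
jar [(0.77, array([230., 298.]))]
masher [(0.92, array([230., 185.]))]
```

View pics/s3.png

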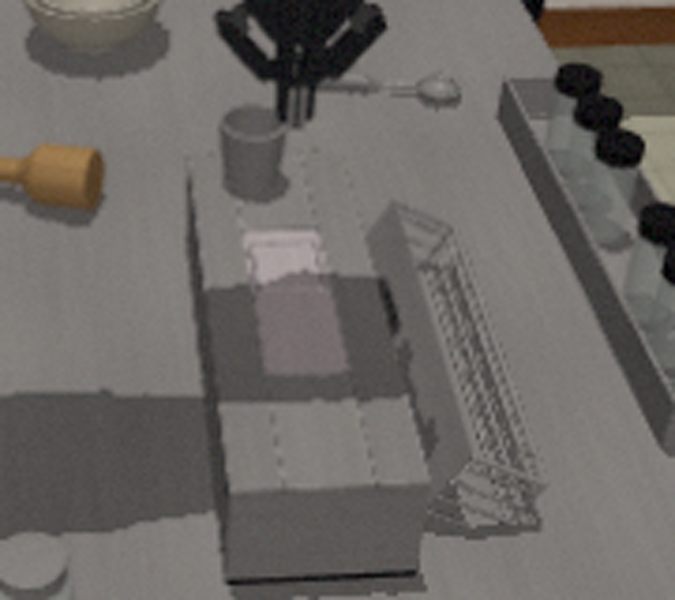

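The basket stands out and still: its outline is the same as in the picture taken during the press. The plate is level again, and the beaker, jar and masher are where they were. Handing in.

```bash
python3 - <<'E'
from h import *
workorder.job_done(); print(monitor.read_time())
E
```

```text
the job is handed in; nothing more can be done
the job is handed in; nothing more can be done
```

I found the push plate by its gap in the top image and pressed it about 6 mm with the closed fingertips, and the basket tilted out by itself. I then raised the hand to 0.25 m and handed the job in; the last clock reading before that was 16.4 s of the 48 s allowed.

- **Press:** the force rose from about 0.5 N to 4.2 N, which fits the plate's spring rather than the rigid strip.
- **Basket:** its outline looks the same in the pictures taken during the press and after withdrawing, so it appears to be at its end stop. I did not measure its angle. The small differences between the last frames (mean 1.8 grey levels over 0.7 s) look like image noise, but I did not check that.
- **Plate:** it looks level with the strip again in the last picture. I judged that by eye only.
- **Kitchen things:** beaker, jar and masher are within 2 pixels of where they started. I did not re-measure the pot, bowls and spoon, but the arm never came down near them.
- **Hand:** the wrist force was about zero after withdrawing.
- **Position check:** the two cameras disagreed by about 9 mm on the plate's centre, which was well within the plate's size.

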